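# Hold a resin-cast beetle flush on the tilted microscope stage

## Task

Pick up the clear resin slab with the black beetle and hold it on the tilted stage plate, right side up: its whole underside flush against the sloping plate, its long side running up the slope, one end butted against the stop lip at the plate's low edge, and centred from side to side. Finish while still gripping it and pressing it lightly onto the plate, so that I can swing the spring clips over it; do not let go. Leave the stage's tilt as it is set and everything else on the bench where it is.

Things in the scene. Friction and masses are not known exactly. Their poses are not given: they have to be found in the camera images.
- beetle_slab: the specimen to mount: a rigid clear resin slab, 76 x 40 x 16 mm (length, width, thickness), about 60 g, with a white 3 mm backing as its underside and a black beetle cast inside. It starts lying flat on the bench. Origin at the centre of its underside, x along its length (towards the beetle's head), y across its width, z up out of the upper face. Either end may go against the lip.
- stage: tilting stage, fixed to the bench: blue-grey base 150 x 150 x 8 mm; above it the hinged aluminium plate between two slotted side brackets (y = +-68 mm, up to 80 mm high) with black clamp knobs out to y = +-86 mm. Origin at the centre of the base's underside; x from the hinge (low edge, robot's side) to the high edge, y along the hinge, z up. Place and yaw vary.
- tilt (a joint): tilt of the plate, rad: 0 level, set between about 0.2 and 0.5, high edge away from the robot. Hinge axis 58 mm from the base centre on the robot's side, 22 mm above the bench. Friction-clamped: it stays put under 25 N of pressing.
- seat (a point): point on the tilting plate's upper face, in the middle of the stop lip's inner side. Turns with the plate: x straight up the slope, y along the lip, z square out of the face. The flat face runs 107 mm up from here and 62 mm to either side. The lip (on the -x side) is 100 mm long, 5 mm thick, 5 mm high. A slab butted against it and centred has its origin at (38, 0, 0) mm here.
- high_edge (a point): the middle of the plate's high edge, on the upper face: 107 mm up the slope from seat, same axes. In between is a flush round white disc, 60 mm across, centred 51 mm up from the seat. Two flat steel spring clips, swung open, lie along the slope at y = +-52 mm (9 mm wide, from 42 to 97 mm up, screw heads 5 mm high).
- wasp_slab: same size and make as beetle_slab but with an orange wasp inside; a bystander, lying flat on the bench. Origin at the centre of its underside, x along its length, z up.
- chafer_slab: same size and make as beetle_slab but with a small green beetle inside; a bystander, lying flat on the bench. Origin at the centre of its underside, x along its length, z up.
- vial: corked glass vial standing upright, 26 mm across, 74 mm high; bystander. Origin at the centre of its foot.
- cup: clear lidded plastic cup, 88 mm across, 55 mm high; bystander. Origin at the centre of its foot.
- amber_bottle: amber glass bottle with a red cap, 72 mm across, about 170 mm high; bystander. Origin at the centre of its foot.
- wash_bottle: white wash bottle with red collar and spout, 66 mm across, 180 mm high; bystander. Origin at the centre of its foot.
- forceps: steel forceps lying flat, 120 mm long, 8 mm high; bystander. Origin at the middle of its underside, x along its length.
There are look-alikes about, which are no part of the job. There is more than one size of the stage; the job needs the larger.

How it is judged (in metres and radians):
On the way:
1. the beetle slab is gripped and lifted off the bench, not yet touching the stage (height (world z) of beetle_slab above 0.03 m and contact force between the fingers and beetle_slab above 2 N and contact force between beetle_slab and stage below 0.05 N), for 0.2 s.
At the end, for the whole second after the job is handed in: Beetle slab at rest, right side up, gripped, pressed on the stage with 1.5 to 25 N: within 2 mm and 2 deg of flush, 3.4 deg of straight up the slope, 4 mm of the lip, 10 mm of the middle line; tilt as set (high edge moved < 4 mm); bystanders moved < 15 mm (slabs) or 20 mm (others) (x of beetle_slab in the frame of seat between 0.034 and 0.042 m and y of beetle_slab in the frame of seat between -0.01 and 0.01 m and z of beetle_slab in the frame of seat between -0.002 and 0.002 m and angle between the z axis of beetle_slab and the z axis of seat, either way round below 0.035 rad and angle between the x axis of beetle_slab and the x axis of seat, either way round below 0.06 rad and angle between beetle_slab's own z axis and vertical below 1 rad and contact force between beetle_slab and stage between 1.5 and 25 N and contact force between the fingers and beetle_slab above 2 N and linear speed of beetle_slab below 0.01 m/s and angular speed of beetle_slab below 0.1 rad/s and distance of each of wasp_slab, chafer_slab from where it was at the start of the episode below 0.015 m and distance of each of vial, cup, amber_bottle, wash_bottle, forceps from where it was at the start of the episode below 0.02 m and distance of high_edge from where it was at the start of the episode below 0.004 m); the arm keeps its last pose, push and grip.
It fails at once if the resin slab is jammed onto the stage with more than 45 N (contact force between beetle_slab and stage above 45 N).
It fails at once if a bystander is pushed away or knocked over (distance of any of wasp_slab, chafer_slab from where it was at the start of the episode above 0.015 m or distance of any of vial, cup, amber_bottle, wash_bottle, forceps from where it was at the start of the episode above 0.02 m).
It also fails if it takes over 42 s, if anything falls off the work surface, if the arm or the gripper's body presses on something with over 40 N, if the wrist force passes 120 N, or if a joint passes its speed limit or range.

## Robot

A 6-joint arm with a two-finger parallel gripper is mounted at the origin on the work surface. World frame = base frame: x ahead of the robot, y to its left, z up, the work surface at z = 0. Lengths are in mm, angles in rad, forces in N, time in s.
With the tool pointing down it reaches from about 300 to 775 mm from the base axis. Payload 14.6 kg.
Tool frame: the origin (TCP) lies between the finger pads; the fingertips stand 25 mm ahead of it and the grasp point (between the pads) lies 6 mm ahead of it; z points along the fingers, y is the line along which they close (so a half turn about z gives the same grasp; the last joint's range is limited). The gripper opens to 94 mm and grips with 3 to 60 N. Pads are 16 mm wide; open, the fingers measure 119 mm over their backs; the gripper's body (75 mm by 177 mm) begins 78 mm behind the grasp point.
Start: joints at [1.066, 0.3, 1.521, -0, 1.321, -0.067], TCP at [233.168, 498.119, 230.446] pointing down, gripper open.
Joint ranges: [-3.03, 3.03], [-0.79, 2.21], [0.23, 2.52], [-1.04, 4.18], [0, 3.07], [-2.55, 2.55]. Speed limits (rad/s): [2.22, 2.22, 2.57, 3.14, 3.14, 3.14].

## Interface

Orientations are given as [roll, pitch, yaw] about the fixed x, y, z axes, in that order (R = Rz(yaw) Ry(pitch) Rx(roll)).
In Python, from cell import manip gives the robot as it stands. The module is installed in compiled form; this text tells all that it offers.
- The arm moves only by the tool step_arm, never from a script. Its argument "series" is one flat list of numbers, 5 for each row, row after row: the shift along the world's x, y, z in mm, then the turn about the world's z in rad, then the closure, from 0 (fully open) to 1 (shut). In form: [dx, dy, dz, spin, jaw, dx, dy, dz, spin, jaw, ...]. A call has 1 to 20 rows; each row shifts and turns the commanded pose from where the row before left it; what a row does not reach is not made up. A row lasts 1/8 s, in which the tool goes at most 62.5 mm and 10.7 degrees, less where a joint would pass 70% of its speed; a pose out of reach is approached as far as the arm can. A call is refused whole if a number of a shift passes 62.5 or a number of a turn 0.188, either way. A call with a gripper value outside its range is refused whole. The fingers move at their own pace and stop on an object; "squeeze" is the grip in N (left out, the last holds). Time passes only in rows, so rows that do not move let the fingers close. It gives the time, the measured TCP pose, the force, the opening and the grip force at its end, in the units of the state.
- manip.read_state(): the state, without advancing time (a new reading comes with each control period).
- manip.camera(name): name is "scene" or "top" or "wrist"; returns (picture, depth): 420x560x3 uint8, blue, green, red; 420x560 float32, mm along the optical axis (not along the pixel's ray), 0 where there is no reading.
- manip.camera_info(name): a dict with "fovy" (degrees; the focal length in pixels is half the picture's height over the tangent of half this angle, whatever the lens; pixels are square), "cx", "cy" (the principal point, pixels), "k1" (the pictures are not rectified: a ray, as slopes to the right and down, at radius r is drawn at 1 + k1 r^2 times it, then the intrinsics apply), "eye" and "orientation" of the camera in the world. Camera axes: x right, y down, z forward; pixel columns grow to the right and rows downward; lengths in mm; the calibration is good to about 2 mm. A picture is of the moment at which its call begins: read the wrist's pose just before it. camera_info takes no time and is no camera call; for the wrist camera it gives the pose at the moment of the call.
- manip.sign_off(): hands the job in; it is judged then, once.
The state is a dict: "clock": time; "joints": joint angles; "qd": joint speeds; "effort": joint torques, N m; "eef_pos": TCP position; "eef_rot": TCP orientation; "wrist_force": force on the tool from outside, world axes, zero at the start; "moment": the same for the moment, N m; "finger_gap": finger opening in mm; "finger_force": force on a finger pad.
Only numpy, scipy, OpenCV 4.12 (cv2) and the standard library are available. Lean on these libraries where they do the work, as an engineer would, in place of code of your own. Each camera call takes 0.05 s, during which the arm holds its last target. There are 200 camera calls.

## Working session

There is one attempt and no reset: what is moved stays moved. The work goes in short steps, Python scripts to look and compute and a tool call to move; the robot and the scene stay as the last step left them, time stands still between calls to the robot, and variables do not carry over. Pictures are saved under pics/ and viewed, at most 10 in all, crops included, and the job is handed in when it is done.

Besides the shell and the picture viewer there is one more tool, called after "Emit:" as a command line: name --argument value ..., lists and objects as JSON in quotes. step_arm: Moves the arm, as the interface text tells. Its arguments: {"type":"object","properties":{"series":{"type":"array"},"squeeze":{"type":"number"}},"required":["series"]}

```bash
mkdir -p pics; cat > h.py <<'E'
import numpy as np, cv2
from cell import manip
from scipy.spatial.transform import Rotation as R
def info(n):
    i=manip.camera_info(n); return i
def shot(n,f):
    i=info(n); p,d=manip.camera(n); cv2.imwrite(f'pics/{f}.png',p); np.savez(f'pics/{f}.npz',p=p,d=d,i=np.array(i,dtype=object)); return p,d,i
def load(f):
    z=np.load(f'pics/{f}.npz',allow_pickle=True); return z['p'],z['d'],z['i'].item()
def rot(i):
    o=np.array(i['orientation'],float)
    return o if o.shape==(3,3) else R.from_euler('xyz',o).as_matrix()
def ray(i,u,v):
    f=210/np.tan(np.radians(i['fovy'])/2)
    K=np.array([[f,0,i['cx']],[0,f,i['cy']],[0,0,1]])
    s=cv2.undistortPoints(np.array([[[u,v]]],float),K,np.array([i['k1'],0,0,0,0.]))[0,0]
    return np.array([s[0],s[1],1.])
def pt(i,u,v,d): return np.array(i['eye'])+rot(i)@(ray(i,u,v)*d)
def onz(i,u,v,z):
    r=rot(i)@ray(i,u,v); e=np.array(i['eye']); return e+r*(z-e[2])/r[2]
def tri(a,b):
    # a,b=(info,u,v): midpoint and miss
    e=[np.array(x[0]['eye'],float) for x in (a,b)]; r=[rot(x[0])@ray(*x) for x in (a,b)]
    s=np.linalg.lstsq(np.c_[r[0],-r[1]],e[1]-e[0],rcond=None)[0]
    p,q=e[0]+s[0]*r[0],e[1]+s[1]*r[1]; return (p+q)/2,np.linalg.norm(p-q)
E
python3 - <<'E'
from h import *
for n in('scene','top'):
    p,d,i=shot(n,n+'0'); print(i)
print(manip.read_state())
a=cv2.imread('pics/scene0.png');b=cv2.imread('pics/top0.png')
E
```

```text
{'fovy': 43.836773867405675, 'cx': 278.7685376603885, 'cy': 209.71826946572244, 'k1': 0.06606028421819762, 'eye': array([1084.32420792, -757.6451475 ,  723.40542029]), 'orientation': array([-2.18430728, -0.01936753,  0.6126814 ])}
{'fovy': 52.82840810336122, 'cx': 276.24714987302025, 'cy': 205.8214230161935, 'k1': -0.06666408140710778, 'eye': array([366.87801954,  33.61626275, 981.50128284]), 'orientation': array([-2.94264091, -0.00796428, -1.55545419])}
{'clock': 0.1, 'joints': array([ 1.06637361e+00,  3.00436106e-01,  1.52148941e+00, -3.16272626e-05,
        1.32069979e+00, -6.66257830e-02]), 'qd': array([-8.67584539e-04, -1.08920053e-03, -4.77658294e-04, -1.23391819e-04,
       -9.35372140e-04, -9.71031550e-05]), 'effort': array([ 1.68034916e-03, -5.32648158e+01, -3.53279579e+01,  7.08686910e-02,
        2.36207078e-02, -2.61178923e-05]), 'eef_pos': array([233.09593464, 497.94348634, 229.94429126]), 'eef_rot': array([-3.14056026e+00, -3.81828826e-05,  2.70380354e+00]), 'wrist_force': array([-0.2385699 , -0.39833743, -0.03268261]), 'moment': array([ 0.01955317,  0.00718464, -0.00683758]), 'finger_force': 0.0, 'finger_gap': 94.10373949303175}
```

View pics/top0.png

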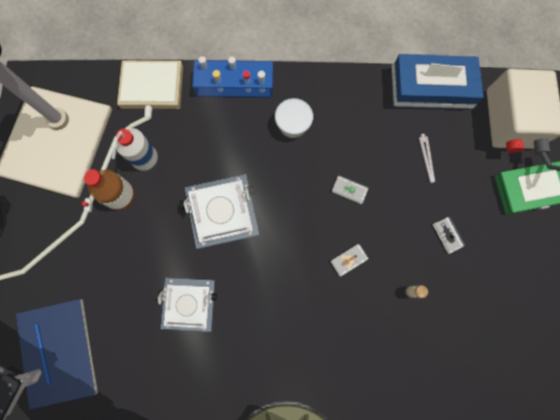

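View pics/scene0.png

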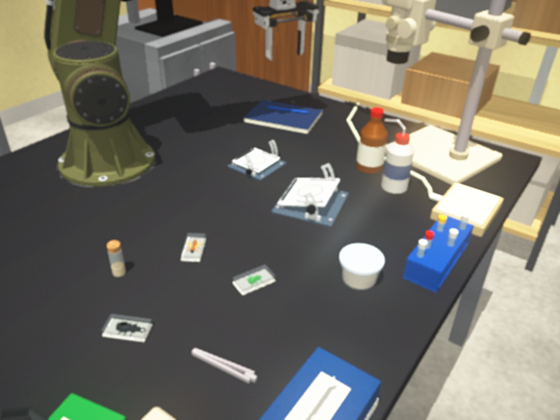

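The top view shows three slabs: black beetle (448,236), orange wasp (349,260) and green chafer (350,190). It also shows two stages, with the larger at (222,212) and the smaller at (187,305). The beetle slab has the black insect, and the larger stage covers about 66 px against 50 px. I'll enlarge both to confirm.

```bash
python3 - <<'E'
from h import *
T,td,ti=load('top0');S,sd,si=load('scene0')
for n,a,b in [('beetle',(448,236),(129,327)),('stageL',(221,211),(311,193)),('stageS',(187,305),(257,162))]:
    print(n,tri((ti,*a),(si,*b)),pt(ti,*a,td[a[1],a[0]]))
c=[cv2.resize(x,(400,300),interpolation=cv2.INTER_CUBIC) for x in (T[206:266,408:488],S[297:357,90:170],T[166:256,162:282],S[148:238,250:370])]
cv2.imwrite('pics/c1.png',np.vstack([np.hstack(c[:2]),np.hstack(c[2:])]))
i=info('wrist');print(i)
E
```

```text
beetle (array([ 500.42195935, -374.65546634,    4.75330959]), np.float64(6.6493166648329565)) [ 496.61862274 -372.30831079   16.42701008]
stageL (array([547.94444107, 157.97719781,  28.89630697]), np.float64(7.87797904470409)) [543.02319096 154.26300811  38.30982414]
stageS (array([333.52642399, 227.66181209,   9.37186014]), np.float64(4.315848685772798)) [332.13789153 224.93034408  15.89423623]
{'fovy': 62.64525015328238, 'cx': 285.26007807442545, 'cy': 204.60733307119193, 'k1': -0.06598227156616263, 'eye': array([169.87988651, 528.33567311, 384.38226393]), 'orientation': array([ 2.89741999e+00, -1.71167666e-04,  1.13316223e+00])}
```

View pics/c1.png

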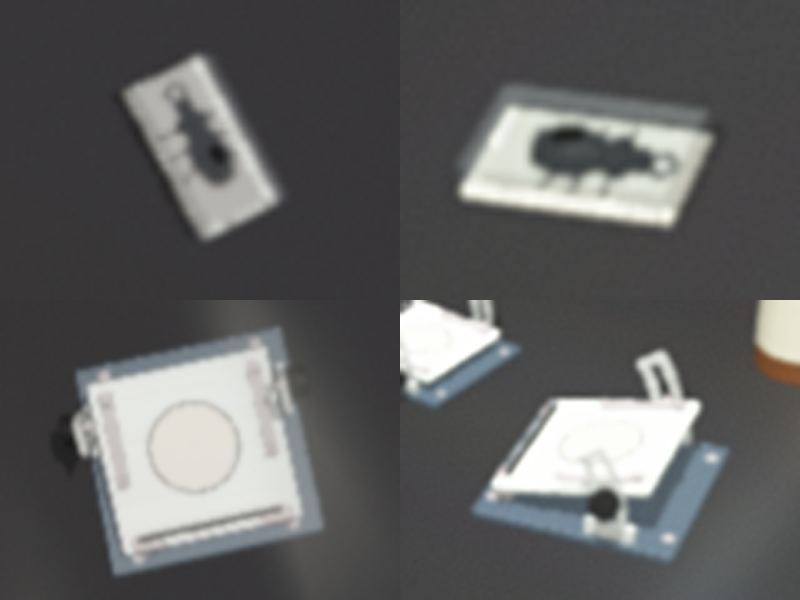

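Both are confirmed: the black beetle slab lies at about (500,-374) and the larger stage at about (546,156). Its lip is on the robot's side. I'll go over the stage first.

Emit:
step_arm --series '[31,-34,4,-0.18,0,31,-34,4,-0.18,0,31,-34,4,-0.18,0,31,-34,4,-0.18,0,31,-34,4,-0.18,0,31,-34,4,-0.18,0,31,-34,4,-0.18,0,31,-34,4,-0.18,0,31,-34,4,-0.18,0,31,-34,4,-0.18,0,0,0,0,-0.18,0,0,0,0,-0.18,0,0,0,0,0,0]'

```text
clock: 1.72
eef_pos: [543.1, 158.0, 270.1]
eef_rot: [-3.141, 0.001, 0.545]
wrist_force: [0.3, -1.1, -0.5]
finger_gap: 94.0
finger_force: 0.0
```

```bash
python3 - <<'E'
from h import *
p,d,i=shot('wrist','w1'); s=manip.read_state();print(s['eef_pos'],s['eef_rot'],s['joints'],i['eye'],s['clock'])
cv2.imwrite('pics/w1b.png',cv2.resize(p,(800,600),interpolation=cv2.INTER_CUBIC))
E
```

```text
[543.08453282 158.12433778 270.19975724] [-3.14145020e+00  4.56378530e-04  5.47878345e-01] [ 2.18581243e-01  3.08405086e-01  1.41752038e+00 -1.29360055e-05
  1.41614511e+00  1.24150125e+00] [603.32362066 194.89894628 424.4906431 ] 1.775
```

View pics/w1b.png

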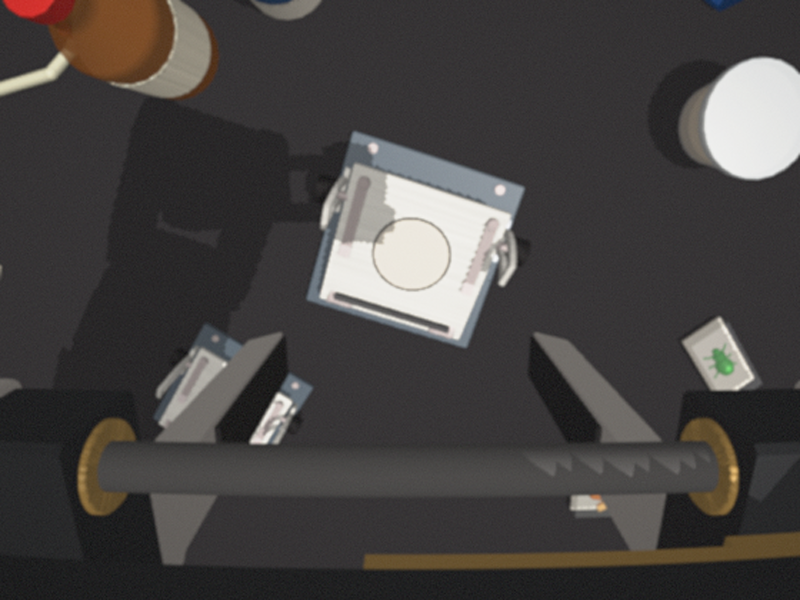

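The wrist view shows the larger stage. The disc centre is at about (411,254), the lip runs (333,296) to (450,330), and the high edge is at the top. The smaller stage is at lower left.

```bash
cat > st.py <<'E'
from h import *
W,wd,wi=load('w1');T,td,ti=load('top0');S,sd,si=load('scene0')
o=[(wi,288,178),(ti,220.2,210.1),(si,310.6,190.9)]
for a,b in((0,1),(0,2),(1,2)): print('disc tri',tri(o[a],o[b]))
for n,I,D,c,r in(('w',wi,wd,(288,178),22),('t',ti,td,(220,210),11),('s',si,sd,(310,191),8)):
    P=np.array([pt(I,u,v,D[v,u]) for v in range(c[1]-r,c[1]+r+1) for u in range(c[0]-r,c[0]+r+1) if D[v,u]>0])
    A=np.c_[P[:,:2],np.ones(len(P))]
    for _ in range(3):
        k=np.linalg.lstsq(A,P[:,2],rcond=None)[0]; e=P[:,2]-A@k; m=abs(e)<3*max(e.std(),.3); P,A=P[m],A[m]
    g=np.hypot(k[0],k[1]); 
    C=pt(I,*c,D[c[1],c[0]])
    print(n,'tilt',np.arctan(g),'yaw',np.arctan2(k[1],k[0]),'res',e.std(),'centre',C,'plane z',k@[C[0],C[1],1])
f=.7
a,b=onz(wi,333*f,296*f,32),onz(wi,450*f,330*f,32); d=(b-a)[:2]; print('lip',a,b,np.linalg.norm(d),'yaw',np.arctan2(d[1],d[0])+np.pi/2)
E
python3 st.py
```

```text
disc tri (array([547.15258152, 157.6831713 ,  27.08790705]), np.float64(0.13898544867316182))
disc tri (array([549.23749234, 158.96860686,  36.18047421]), np.float64(1.8127679033211217))
disc tri (array([547.77497467, 158.25406713,  35.06672496]), np.float64(5.211349367894268))
w tilt 0.2294974613674149 yaw 0.24474883420616841 res 0.7418813959863432 centre [548.57946629 158.70972861  37.45130251] plane z 38.06008962021379
t tilt 0.22529734999838727 yaw 0.23973773935144105 res 1.7382779846130145 centre [545.39464666 156.70079172  37.78176657] plane z 37.10288910694548
s tilt 0.3078267781250422 yaw -0.9274041956812262 res 6.875253128839454 centre [584.65263007  97.30355912  81.65743051] plane z 63.15949936958411
lip [484.66917789 195.38033742  32.        ] [509.81093042  97.25878096  32.        ] 101.2913992481299 yaw 0.2508341752488821
```

Emit:
step_arm --series '[-4,-53,-5,0,0,-4,-53,-5,0,0,-4,-53,-5,0,0,-4,-53,-5,0,0,-4,-53,-5,0,0,-4,-53,-5,0,0,-4,-53,-5,0,0,-4,-53,-5,0,0,-4,-53,-5,0,0,-6,-53,-5,-0.08,0,0,0,0,0,0]'

```text
clock: 3.15
eef_pos: [500.0, -374.5, 219.2]
eef_rot: [-3.14, 0.001, 0.464]
wrist_force: [0.2, 0.4, -0.1]
finger_gap: 94.2
finger_force: 0.0
```

```bash
python3 - <<'E'
from h import *
p,d,i=shot('wrist','w2'); s=manip.read_state();print(s['eef_pos'],s['eef_rot'],s['joints'],i['eye'],s['clock'])
cv2.imwrite('pics/w2b.png',cv2.resize(p,(800,600),interpolation=cv2.INTER_CUBIC))
E
```

```text
[ 500.60985244 -372.78733174  219.64613245] [-3.14041256e+00  4.05955517e-04  4.65672873e-01] [-6.98787818e-01  4.75475638e-01  1.30480212e+00  9.55919833e-05
  1.36255935e+00  4.06316055e-01] [ 563.06312166 -342.75952019  373.54902765] 3.2
```

View pics/w2b.png

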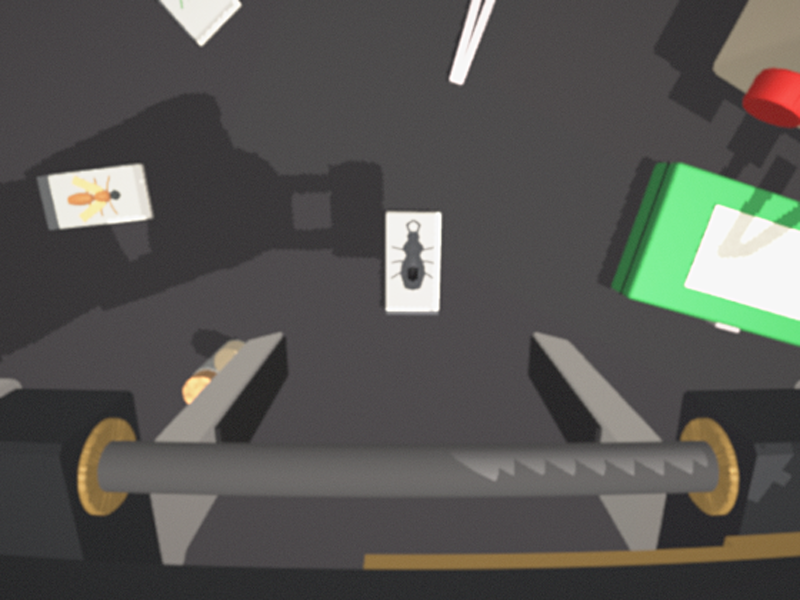

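The wrist view shows the beetle slab with corners (386,211), (441,211), (439,313), (386,311), nearly square to the tool. The vial is at lower left at about (215,370).

```bash
python3 - <<'E'
from h import *
W,wd,wi=load('w2');T,td,ti=load('top0')
for z in (3,16):
    c=[onz(wi,u*.7,v*.7,z)[:2] for u,v in((386,211),(441,211),(440,313),(386,312))]
    top,bot=(c[0]+c[1])/2,(c[2]+c[3])/2; d=top-bot
    print(z,np.mean(c,0),np.linalg.norm(d),np.linalg.norm(c[0]-c[1]),'yaw',np.arctan2(d[1],d[0]))
D=wd[160:206,275:303]; print('depth z',[pt(wi,u,v,wd[v,u])[2].round(1) for u,v in((275,155),(300,212),(288,182),(250,182))])
print('tri',tri((wi,289,183),(ti,448.3,236)))
g=W[140:225,260:315].mean(2)>150
n,l,st,ct=cv2.connectedComponentsWithStats(g.astype('uint8')); k=1+st[1:,4].argmax()
print(ct[k]+[260,140],st[k],cv2.minAreaRect(np.argwhere(l==k)[:,::-1].astype('float32')))
print('vial',onz(ti,417,291,74),onz(wi,198*.7,388*.7,74), onz(wi,232*.7,352*.7,5))
E
```

```text
3 [ 502.35233821 -376.99674118] 78.78733745381493 41.00488076797363 yaw 0.46181557071181567
16 [ 504.48225929 -375.79559413] 76.02323524204418 39.56630338628983 yaw 0.46181557071181595
depth z [np.float64(16.3), np.float64(16.5), np.float64(17.1), np.float64(0.9)]
tri (array([ 5.00743916e+02, -3.78248151e+02, -4.70246598e-01]), np.float64(5.195614656446382))
[288.77043323 182.73559625] [  10    8   39   71 2239] ((29.0, 43.0), (70.0, 38.0), 90.0)
vial [ 369.88448049 -273.54727472   74.        ] [ 373.79438778 -279.75445313   74.        ] [ 372.81282878 -279.24705238    5.        ]
```

Emit:
step_arm --series '[3.5,-3.5,-40,0,0,0,0,-45,0,0,0,0,-45,0,0,0,0,-30,0,0,0,0,-18,0,0,0,0,-10,0,0,0,0,0,0,0,0,0,0,0,0]' --squeeze 12

```text
clock: 4.2
eef_pos: [505.1, -375.7, 33.6]
eef_rot: [3.14, -0.001, 0.464]
wrist_force: [0.5, 0.2, -0.1]
finger_gap: 94.7
finger_force: 0.0
```

Emit:
step_arm --series '[0,0,0,0,1,0,0,0,0,1,0,0,0,0,1,0,0,0,0,1,0,0,0,0,1,0,0,0,0,1,0,0,0,0,1,0,0,0,0,1]'

```text
clock: 5.2
eef_pos: [504.7, -375.4, 32.4]
eef_rot: [3.142, -0.0, 0.464]
wrist_force: [1.4, -0.7, -0.0]
finger_gap: 39.6
finger_force: 12.0
```

Emit:
step_arm --series '[0,0,20,0,1,0,0,30,0,1,0,0,40,0,1,0,0,40,0,1,3,50,20,-0.03,1,3,53,10,-0.03,1,3,53,0,-0.03,1,3,53,0,-0.03,1,3,53,0,-0.03,1,3,53,0,-0.03,1,3,53,0,-0.037,1,3,53,0,0,1,3,53,0,0,1,5,57,0,0,1,0,0,0,0,1,0,0,0,0,1]'

```text
clock: 7.2
eef_pos: [536.6, 155.3, 193.3]
eef_rot: [3.141, -0.001, 0.247]
wrist_force: [-0.3, -0.5, -1.7]
finger_gap: 39.8
finger_force: 12.0
```

```bash
python3 - <<'E'
from h import *
p,d,i=shot('wrist','w3'); s=manip.read_state();print(s['eef_pos'],s['eef_rot'],s['joints'],i['eye'],s['clock'],s['finger_gap'],s['wrist_force'])
q,e,j=shot('scene','s3')
c=cv2.resize(q[100:220,240:400],(400,300),interpolation=cv2.INTER_CUBIC)
cv2.imwrite('pics/w3b.png',np.vstack([cv2.resize(p,(400,300)),c]))
E
```

```text
[536.69405861 154.77867751 193.15233095] [ 3.14140418e+00 -6.06987665e-04  2.46099120e-01] [ 2.15277189e-01  3.50896786e-01  1.54274595e+00 -1.78955697e-04
  1.24733742e+00  1.54003128e+00] [604.63385367 173.00988189 347.7521645 ] 7.25 40.15779393182759 [-0.02644607 -0.02272397 -0.08617069]
```

View pics/w3b.png

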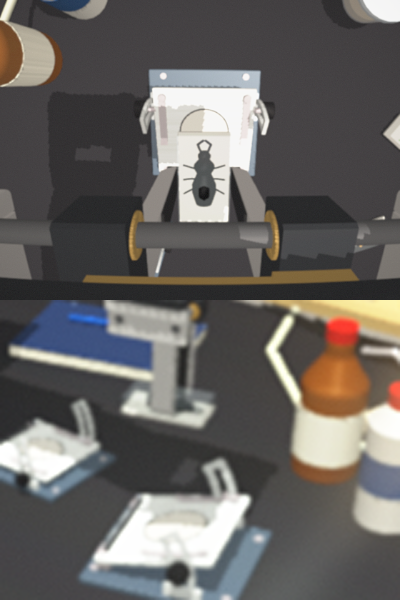

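The slab is held level and square to the stage, with its beetle-head end uphill; the plate below is clear. I'll lower it to just above contact.

Emit:
step_arm --series '[2,1,-40,0,1,0,0,-40,0,1,0,0,-23,0,1,0,0,-10,0,1,0,0,0,0,1,0,0,0,0,1,0,0,0,0,1]'

```text
clock: 8.18
eef_pos: [539.1, 156.6, 80.4]
eef_rot: [3.142, -0.001, 0.247]
wrist_force: [0.3, -0.5, -0.8]
finger_gap: 39.7
finger_force: 12.0
```

Emit:
step_arm --series '[0,0,-1.5,0,1,0,0,-1.5,0,1,0,0,-1,0,1,0,0,-1,0,1,0,0,-1,0,1,0,0,0,0,1]'

```text
clock: 8.93
eef_pos: [538.6, 156.6, 73.4]
eef_rot: [3.142, 0.0, 0.247]
wrist_force: [-2.3, -0.8, 1.7]
finger_gap: 39.6
finger_force: 12.0
```

Emit:
step_arm --series '[0,0,-1,0,1,0,0,-1,0,1,0,0,-1,0,1,0,0,0,0,1]'

```text
clock: 9.43
eef_pos: [538.7, 156.6, 70.3]
eef_rot: [-3.142, 0.0, 0.247]
wrist_force: [-2.0, -1.1, 2.3]
finger_gap: 39.8
finger_force: 12.0
```

Emit:
step_arm --series '[0,0,-1,0,1,0,0,-1,0,1,0,0,0,0,1]'

```text
clock: 9.8
eef_pos: [538.7, 156.6, 68.4]
eef_rot: [-3.142, -0.0, 0.247]
wrist_force: [-0.7, 0.1, 1.5]
finger_gap: 39.7
finger_force: 12.0
```

Emit:
step_arm --series '[0,0,-1,0,1,0,0,0,0,1]'

```text
clock: 10.05
eef_pos: [538.7, 156.7, 67.4]
eef_rot: [-3.142, -0.0, 0.247]
wrist_force: [-1.0, -1.0, 0.7]
finger_gap: 39.9
finger_force: 12.0
```

Emit:
step_arm --series '[0,0,-1,0,1,0,0,0,0,1]'

```text
clock: 10.3
eef_pos: [538.8, 156.7, 67.1]
eef_rot: [3.142, -0.001, 0.247]
wrist_force: [-3.9, -1.1, 9.9]
finger_gap: 39.8
finger_force: 12.0
```

Flush contact is at about z 67.2 with 10 N. Next I'll slide it down the slope to the lip.

Emit:
step_arm --series '[-0.94,-0.24,0,0,1,-0.94,-0.24,-0.23,0,1,-0.94,-0.24,-0.23,0,1,0,0,0,0,1]'

```text
clock: 10.8
eef_pos: [536.6, 156.1, 66.6]
eef_rot: [3.142, -0.002, 0.247]
wrist_force: [1.9, 0.0, 5.6]
finger_gap: 40.1
finger_force: 12.0
```

Emit:
step_arm --series '[-0.94,-0.24,-0.23,0,1,0,0,0,0,1]'

```text
clock: 11.05
eef_pos: [536.5, 156.0, 66.7]
eef_rot: [3.142, -0.005, 0.247]
wrist_force: [7.0, 1.5, 2.7]
finger_gap: 39.6
finger_force: 12.0
```

Emit:
step_arm --series '[-0.94,-0.24,-0.23,0,1,0,0,0,0,1]'

```text
clock: 11.3
eef_pos: [536.2, 155.9, 66.8]
eef_rot: [3.141, -0.007, 0.247]
wrist_force: [10.2, 1.4, 3.3]
finger_gap: 40.1
finger_force: 12.0
```

Emit:
step_arm --series '[1.2,0.3,0,0,1,0,0,-0.4,0,1,0,0,0,0,1,0,0,0,0,1]'

```text
clock: 11.8
eef_pos: [536.5, 155.9, 66.6]
eef_rot: [3.141, -0.004, 0.247]
wrist_force: [2.4, -0.0, 12.1]
finger_gap: 39.8
finger_force: 12.0
```

```bash
python3 - <<'E'
from h import *
p,d,i=shot('wrist','w4'); q,e,j=shot('scene','s4'); t,f,k=shot('top','t4')
s=manip.read_state();print(s['eef_pos'],s['eef_rot'],s['clock'],s['wrist_force'],s['moment'])
a=cv2.resize(p[40:340,130:430],(600,600),interpolation=cv2.INTER_CUBIC)
b=cv2.resize(q[150:225,270:350],(200,188),interpolation=cv2.INTER_CUBIC); c=cv2.resize(t[165:255,180:270],(200,200),interpolation=cv2.INTER_CUBIC)
z=np.zeros((600,800,3),'uint8'); z[:,:600]=a; z[:188,600:]=b; z[200:400,600:]=c
cv2.imwrite('pics/w4b.png',z)
E
```

```text
[536.53493407 155.92747061  66.57309314] [ 3.1414598  -0.00403876  0.24658602] 11.95 [ 2.52214451  0.15599616 12.01733775] [ 0.00980957 -0.22025091 -0.06841795]
```

View pics/w4b.png

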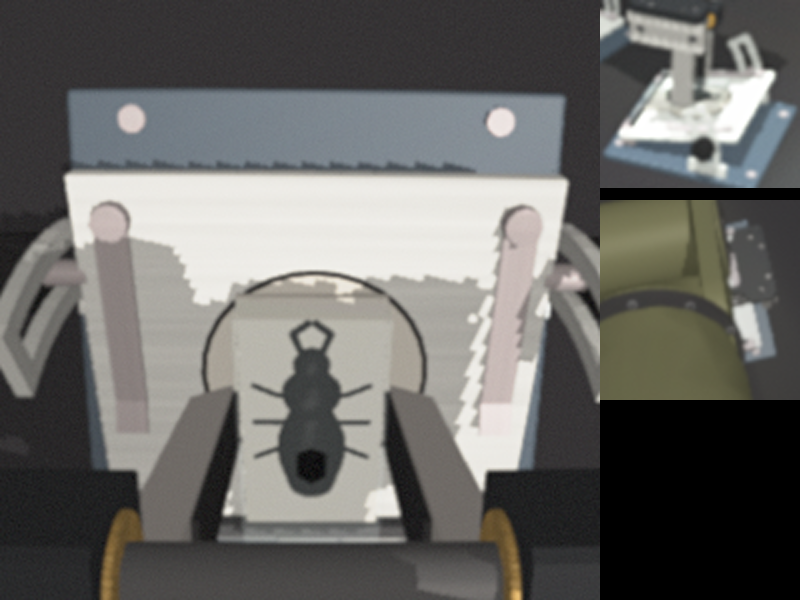

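The slab lies centred on the disc: its sides are at 235 and 392 and the disc centre is at 315. It's straight, and its low end (row 520) is at the dark lip. I'll check flushness and lip position from depth.

```bash
python3 - <<'E'
from h import *
W,wd,wi=load('w4')
def reg(x0,x1,y0,y1):
    return np.array([pt(wi,130+x/2,40+y/2,wd[int(40+y/2),int(130+x/2)]) for x in range(x0,x1,2) for y in range(y0,y1,2) if wd[int(40+y/2),int(130+x/2)]>0])
def plane(P):
    for _ in range(3):
        c=P.mean(0); n=np.linalg.svd(P-c)[2][2]; n*=np.sign(n[2]); e=(P-c)@n; P=P[abs(e)<2.5*e.std()+.2]
    return c,n,e.std()
pl=plane(np.vstack([reg(160,230,200,380),reg(400,460,200,380),reg(180,440,190,260)])); sl=plane(reg(248,380,340,510))
print(pl,sl,'angle',np.arccos(pl[1]@sl[1]),'thick',(sl[0]-pl[0])@pl[1],'dir',sl[1]-pl[1])
n=pl[1]; x=np.array([0,0,1])-n*n[2]; x/=np.linalg.norm(x); y=np.cross(n,x)
print('tilt',np.arccos(n[2]),'yaw',np.arctan2(x[1],x[0]))
def onp(u,v,h):
    r=rot(wi)@ray(wi,130+u/2,40+v/2); e=np.array(wi['eye']); return e+r*(((pl[0]+n*h-e)@n)/(r@n))
dt,db=onp(315,272,0),None
dl,dr=onp(203,365,0),onp(427,365,0); cen=dt-30*x
print('disc y',(dl-cen)@y,(dr-cen)@y)
ref=dt-x*81   # seat from disc top
hi=onp(315,173,0)-107*x
print('seat from high edge vs disc',(hi-ref)@x)
for nm,u,v,h in(('far bottom',313,320,3),('far top',313,295,16),('far top0',313,295,0),('low top',310,522,16),('low b',310,522,3),('L',236,400,16),('R',392,400,16),('lip',310,530,5)):
    q=onp(u,v,h)-ref; print(nm,q@x,q@y)
# profile along slab axis
for v in range(280,545,6):
    u=313; dd=wd[int(40+v/2),int(130+u/2)]
    if dd>0: q=pt(wi,130+u/2,40+v/2,dd)-ref; print(v,(q@x).round(1),(q@n).round(1),end=' | ')
E
```

```text
(array([578.96056564, 168.73241094,  45.30300889]), array([-0.21741396, -0.05360602,  0.97460636]), np.float64(0.5877885510263144)) (array([538.54913692, 156.4996599 ,  51.91603012]), array([-0.21785653, -0.05499883,  0.97442992]), np.float64(0.5328377859769596)) angle 0.0014720551726975027 thick 15.886850289865235 dir [-0.00044257 -0.00139282 -0.00017645]
tilt 0.22583995187834055 yaw 0.24174027158935524
disc y 30.78871946633714 -31.192657207508855
seat from high edge vs disc -0.18968794397265587
far bottom 68.66870873533905 0.44256414736458005
far top 81.58910131536861 0.5354590541918647
far top0 74.50535117139822 0.47616145407362964
low top 11.100830410950476 0.9444980588012257
low b -0.7717111534863438 0.9318152936465787
L 52.04903873034341 20.11643104034949
R 52.28967159680547 -19.919630367626112
lip -2.1887001530036994 0.9198971364589463
280 78.6 -0.3 | 286 76.7 -0.8 | 292 75.8 0.9 | 298 74.9 2.7 | 304 75.7 8.3 | 310 75.5 11.5 | 316 74.8 13.4 | 322 74.3 15.6 | 328 73.0 16.2 | 334 71.4 16.4 | 340 69.2 15.4 | 346 67.6 15.4 | 352 66.0 15.6 | 358 64.3 15.7 | 364 62.9 16.1 | 370 60.5 15.0 | 376 59.4 16.1 | 382 57.6 16.0 | 388 55.6 15.8 | 394 54.7 17.1 | 400 51.6 15.1 | 406 50.0 15.4 | 412 48.9 16.6 | 418 46.7 16.1 | 424 44.7 15.9 | 430 42.2 15.1 | 436 41.3 16.6 | 442 39.4 16.5 | 448 36.6 15.4 | 454 35.9 17.1 | 460 33.8 17.0 | 466 31.6 16.7 | 472 29.6 16.7 | 478 27.6 16.8 | 484 24.4 15.5 | 496 19.7 14.9 | 502 18.7 16.3 | 508 16.1 15.8 | 514 13.9 15.8 | 520 12.0 16.1 | 526 9.3 15.7 | 532 6.9 15.5 | 538 4.4 15.3 | 544 92.3 108.4 |
```

The slab is flush to 0.0015 rad, its far end is at 75.5 mm (butted), it's centred to about 0.1 mm, and the press is 12 N. I'll hand it in.

```bash
python3 - <<'E'
from h import *
s=manip.read_state();print(s['wrist_force'],s['finger_force'],s['clock']); print(manip.sign_off())
E
```

```text
[ 2.52214451  0.15599616 12.01733775] 12.00810045003891 11.95
the job is handed in; nothing more can be done
None
```

The beetle slab is on the larger stage and handed in at 12 s: flush, centred, butted against the lip, still gripped at 12 N and pressed on with about 12 N; the sign-off returned no verdict.

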